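Wedge the rocking tool chest

TASK

The red tool chest rocks because its front right foot (on the robot's right) is screwed in too far and stuck. With your fingertips, push the orange wedge along the bench under that short foot until it sits snug and the chest is steady and level, not jacked up; then, to prove it, press down firmly with about 10 N first on the chest's front right corner and then on its front left corner, and come away. Only push and press: do not lift or carry anything, do not shove the chest along, and leave everything else where it is.

Things in the scene. Friction and masses are not known exactly. Their poses are not given: they have to be found in the camera images.
- chest: Loose red steel two-drawer tool chest, 200 mm deep (its x), 320 mm wide (its y), flat lid top 114 mm above the bench (lid overhangs 3 mm all round), about 6 kg, on four domed rubber feet of 24 mm diameter at x = +-74, y = +-134 mm; body's underside 26 mm up. Origin: at bench level under its centre; -x is the drawer front, facing the robot, +y its left end, z up. It stands level at first.
- short_foot (a point): Point fixed in the chest, at bench level straight below the axis of the short foot (chest x = -74, y = -134 mm). The foot itself hangs an unknown 4.5 to 8.5 mm above the bench; the other three reach it. A press of 3 to 6 N on the corner above tips the chest until this foot meets the bench or the wedge.
- wedge: Loose orange plastic wedge, 150 mm long, 40 mm wide, 2 mm thick at the tip, 20 mm at the butt, 80 g. Origin: centre of its underside; x runs from butt to tip. It lies flat at the chest's right end, pointing at the short foot, tip 5 to 45 mm from its axis. Sliding takes under 1 N; on meeting the foot the push rises at once: 3 to 12 N leaves it snug; over 20 N may shove the chest.
- wedge_tip (a point): Middle of the wedge's thin end, 1 mm above the bench (x = +75 mm on the wedge).
- wedge_butt (a point): Middle of the wedge's thick end face, 10 mm above the bench (x = -75 mm on the wedge): where to push. At the end this face is still 60 to 105 mm outside the chest's right end.
- wax_tin: Yellow tin, 71 mm diameter, 36 mm tall, standing on the chest's lid near the middle. Leave alone. Origin: centre of its underside.
- glue: Yellow glue bottle, 60 mm diameter, 170 mm tall, behind the chest. Leave alone. Origin: centre of its underside.
- screw_jar: Glass jar with a steel cap, 68 mm diameter, 85 mm tall, to the left of the chest. Leave alone. Origin: centre of its underside.
- tape: Yellow and black tape measure, 66 x 34 x 62 mm, standing behind the right part of the chest. Leave alone. Origin: centre of its underside.
- screwdriver: Screwdriver with a red handle, lying between the robot and the chest. Leave alone. Origin: at bench level under its middle.
- wrench: Steel wrench lying flat at the left, between the robot and the chest. Leave alone. Origin: at bench level under its middle.
- sanding_block: Cork sanding block, 117 x 64 x 32 mm, lying beyond the wedge. Leave alone. Origin: centre of its underside.
- chest_right_corner (a point): Point on the lid's top, on the steel corner cap straight above the short foot (front right): where to press for the first test.
- chest_left_corner (a point): Point on the lid's top on the front left corner cap, straight above the front left foot: where to press for the second test.
Mind the look-alikes: they are no part of the job. Of the things like the wedge, leave any that is purple, turquoise or white; of the rest the smaller one is meant.

How it is judged:
On the way, in this order (a step that is already met when the one before it is completed fails the run):
1. the wedge bears snugly under the short foot, nothing else touching the chest, and the chest is level (contact force between wedge and chest above 0.4 N and contact force between the fingers and chest below 0.1 N and angle between chest's own z axis and vertical below 0.012 rad and x of short_foot in the frame of wedge below 0.066 m), for 0.3 s.
2. a fingertip presses the front right corner with 5 N or more and the chest does not give (contact force between the fingers and chest above 5 N and horizontal distance between the grasp point and chest_right_corner below 0.07 m and angle between chest's own z axis and vertical below 0.012 rad), for 0.1 s.
3. a fingertip presses the front left corner with 5 N or more and the chest does not give (contact force between the fingers and chest above 5 N and horizontal distance between the grasp point and chest_left_corner below 0.07 m and angle between chest's own z axis and vertical below 0.012 rad), for 0.1 s.
At the end, for the whole second after the job is handed in: The wedge lies flat on the bench under the short foot (the foot over its width and past its tip) and carries load from it (over 0.4 N), the chest is level within 0.012 rad and within 20 mm of where it stood, and all is at rest (contact force between wedge and chest above 0.4 N and angle between chest's own z axis and vertical below 0.012 rad and x of short_foot in the frame of wedge between -0.02 and 0.066 m and y of short_foot in the frame of wedge between -0.019 and 0.019 m and angle between wedge's own z axis and vertical below 0.03 rad and distance of chest from where it was at the start of the episode below 0.02 m and linear speed of each of chest, wedge below 0.01 m/s); the robot touches nothing.
It fails at once if the wedge is lifted off the bench or tipped (height (world z) of wedge above 0.008 m or angle between wedge's own z axis and vertical above 0.15 rad).
It fails at once if the chest is lifted off the bench or shoved more than 25 mm along it (height (world z) of chest above 0.012 m or distance of chest from where it was at the start of the episode above 0.025 m).
It fails at once if the tin on the lid is knocked off or pushed about (distance of wax_tin from where it was at the start of the episode above 0.03 m or angle between wax_tin's own z axis and vertical above 0.3 rad).
It fails at once if a bystander is moved more than 30 mm (distance of any of glue, screw_jar, tape, screwdriver, wrench, sanding_block from where it was at the start of the episode above 0.03 m).
It also fails if it takes over 51 s, if anything falls off the work surface, if the arm or the gripper's body presses on something with over 40 N, if the wrist force passes 120 N, or if a joint passes its speed limit or range.

ROBOT

A 6-joint arm with a two-finger parallel gripper is mounted at the origin on the work surface. World frame = base frame: x ahead of the robot, y to its left, z up, the work surface at z = 0. Lengths are in m, angles in rad, forces in N, time in s.
With the tool pointing down it reaches from about 0.3 to 1 m from the base axis. Payload 5.1 kg.
Tool frame: the origin (TCP) lies midway between the tips of the shut fingers; the grasp point (between the pads) lies 19 mm behind it; x points along the fingers, z is the direction in which the jaws open and shut, and the axes are right-handed (so a half turn about x gives the same grasp; the last joint's range is limited). The gripper opens to 95 mm and grips with 3 to 60 N. Pads are 20 mm wide; open, the fingers measure 119 mm over their backs; the gripper's body (75 mm by 180 mm) begins 59 mm behind the grasp point.
Start: joints at [-1.321, 0.124, 1.65, -0, 1.367, -0.083], TCP at [0.212, -0.614, 0.183] pointing down, gripper open.
Joint ranges: [-2.61, 2.61], [-1.02, 2.33], [0.03, 2.71], [-1.35, 4.49], [0.32, 2.68], [-2.91, 2.91]. Speed limits (rad/s): [2.57, 2.57, 3.14, 3.14, 3.14, 3.14].

INTERFACE

Orientations are given as a rotation vector (axis times angle).
In Python, from workcell import state, camera, camera_info, finish_job gives the robot as it stands.
- The arm moves only by the shell command python3 -m crank 'ROWS' [OPENING] [FORCE]. ROWS is JSON, a list of rows, each a list of 6 numbers: the shift along the tool's x, y, z in units of 40 mm (1.0 is 40 mm), then the turn, a rotation vector about the tool's x, y, z in units of 5 degrees (1.0 is 5 degrees). A call has 1 to 10 rows; each row is the pose to reach, as a shift and turn from the pose commanded when the call began, along the tool's axes at that moment; what a row does not reach only later rows make up. A row lasts 1/10 s, in which the tool goes at most 50 mm and 8.59 degrees, less where a joint would pass 70% of its speed; a pose out of reach is approached as far as the arm can. A call with a gripper value outside its range is refused whole. OPENING is the finger opening in mm, from 0 to 95.1, set as the call begins (- or left out, the last holds). The fingers move at their own pace and stop on an object; FORCE is the grip in N (left out, the last holds). Time passes only in rows, so rows that repeat a pose let the fingers close. It gives the time, the measured TCP pose, the force and the opening at its end, in the units of the state.
- state(): the state, without advancing time (a new reading comes with each control period).
- camera(name): name is "side" or "top" or "wrist"; returns the picture (400x640x3 uint8, red, green, blue); there is no depth.
- camera_info(name): a dict with "fx", "fy", "cx", "cy" (pixels), "R" (3x3) and "t" (3): a world point X has camera coordinates R X + t; the wrist camera has in their place "T_tool_cam" (4x4, takes a point from camera to tool coordinates, whose origin is the TCP and whose axes are the tool frame's). Camera axes: x right, y down, z forward; pixel columns grow to the right and rows downward; lengths in m; the calibration is good to about 2 mm. A picture is of the moment at which its call begins: read the wrist's pose just before it. camera_info takes no time and is no camera call.
- finish_job(): hands the job in, once; it reports no verdict.
The state is a dict: "clock": time; "joint_positions": joint angles; "joint_velocities": joint speeds; "tau": joint torques, N m; "ee_pos": TCP position; "orientation": TCP orientation; "ft_force": force on the tool from outside, world axes, zero at the start; "ft_torque": the same for the moment, N m; "grip_width": finger opening in m.
Only numpy, scipy, OpenCV 4.12 (cv2) and the standard library are available. Lean on these libraries where they do the work, as an engineer would, in place of code of your own. Each camera call takes 0.05 s, during which the arm holds its last target. There are 200 camera calls.

## Working session

There is one attempt and no reset: what is moved stays moved. The work goes in short steps, Python scripts to look and compute and a shell command to move; the robot and the scene stay as the last step left them, time stands still between calls to the robot, and variables do not carry over. Pictures are saved under pics/ and viewed, about 8 in all and at most 12, crops included, and the job is handed in when it is done.

```bash
mkdir -p pics; ls
cat > h.py <<'E'
import numpy as np,cv2
from workcell import state,camera,camera_info,finish_job
from scipy.spatial.transform import Rotation as Ro
def snap(n,f):
    s=state();im=camera(n);cv2.imwrite('pics/'+f,im[:,:,::-1]);return im,s
def ray(n,u,v,s=None):
    c=camera_info(n);d=np.array([(u-c['cx'])/c['fx'],(v-c['cy'])/c['fy'],1])
    if n=='wrist':
        T=np.array(c['T_tool_cam']);R=Ro.from_rotvec(s['orientation']).as_matrix()
        return R@T[:3,3]+s['ee_pos'],R@T[:3,:3]@d
    R=np.array(c['R']);return -R.T@np.array(c['t']),R.T@d
def onz(n,u,v,z,s=None):
    o,d=ray(n,u,v,s);return o+d*(z-o[2])/d[2]
E
python3 - <<'E'
from h import *
a,s=snap('top','top0.png');b,s=snap('side','side0.png');w,s=snap('wrist','wr0.png')
print(s['ee_pos'],s['orientation'],s['ft_force'],s['clock'])
print(Ro.from_rotvec(s['orientation']).as_matrix().round(3))
cv2.imwrite('pics/ts0.png',cv2.resize(np.vstack([a,b]),(480,600))[:,:,::-1])
E
```

```text
pics
[ 0.21215924 -0.61373658  0.18193244] [ 0.96184509  1.34992453 -0.9598436 ] [ 0.28685684 -0.02143483  0.15111588] 0.1
[[-0.     0.945  0.327]
 [ 0.002  0.327 -0.945]
 [-1.     0.    -0.002]]
```

View pics/top0.png

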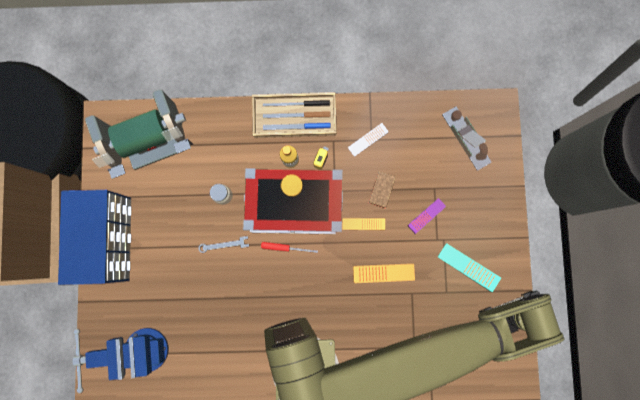

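View pics/side0.png

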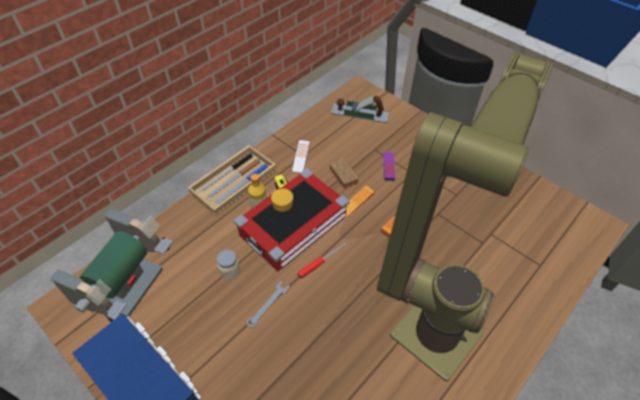

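Candidates in the top view: orange (364,224), which is smaller and at the chest's right end; orange (384,273), larger; purple (427,216); turquoise (470,268); white (368,139). I choose (364,224) and will check it in a crop while measuring.

Run:
```python
from h import *
im=cv2.imread('pics/top0.png');hsv=cv2.cvtColor(im,cv2.COLOR_BGR2HSV)
sd=cv2.imread('pics/side0.png');hs=cv2.cvtColor(sd,cv2.COLOR_BGR2HSV)
print('cam',ray('top',320,200)[0],ray('side',320,200)[0])
def cs(h,lo,hi,roi=None):
    m=cv2.inRange(h,lo,hi)
    out=[c for c in cv2.findContours(m,cv2.RETR_EXTERNAL,cv2.CHAIN_APPROX_NONE)[0] if cv2.contourArea(c)>60]
    return out
for nm,h in(('top',hsv),('side',hs)):
  for c in cs(h,(12,150,150),(28,255,255)):
    r=cv2.minAreaRect(c);print(nm,'orange',np.round(r[0],1),np.round(r[1],1),round(r[2],1),cv2.boundingRect(c))
    if nm=='top' and 300<r[0][0]<400: 
      for p in cv2.boxPoints(r): print('   z0',onz('top',*p,0).round(4),'z.02',onz('top',*p,.02).round(4)[:2])
# red + grey-caps + dark lid: hull of red
m=cv2.inRange(hsv,(0,150,80),(6,255,255))|cv2.inRange(hsv,(174,150,80),(180,255,255))
c=max(cv2.findContours(m,cv2.RETR_EXTERNAL,cv2.CHAIN_APPROX_NONE)[0],key=cv2.contourArea)
print('red bbox',cv2.boundingRect(c))
for u,v in((245,170),(342,170),(342,231),(245,231)): print(onz('top',u,v,.114).round(4))
a=cv2.resize(im[150:260,225:415],None,fx=4,fy=4,interpolation=cv2.INTER_CUBIC)
cv2.imwrite('pics/c1.png',a)
```

```text
cam [ 0.37308385 -0.10186154  1.80711871] [-0.14761544  0.68630555  1.39215395]
top orange [291.  184.5] [21. 20.] 90.0 (281, 174, 21, 22)
top orange [288.  154.7] [14.2 16.3] 77.5 (280, 147, 17, 16)
side orange [387.6 224.1] [ 9.5 17. ] 14.0 (382, 217, 13, 17)
side orange [357.3 200.3] [10.6 35.4] 45.0 (346, 186, 28, 30)
side orange [256.  189.5] [11. 16.] 90.0 (248, 184, 17, 12)
side orange [281.5 190. ] [30. 21.] 90.0 (271, 175, 22, 31)
red bbox (244, 169, 97, 61)
[0.6838 0.1834 0.114 ]
[ 0.6743 -0.1452  0.114 ]
[ 0.4682 -0.139   0.114 ]
[0.477 0.185 0.114]
```

View pics/c1.png

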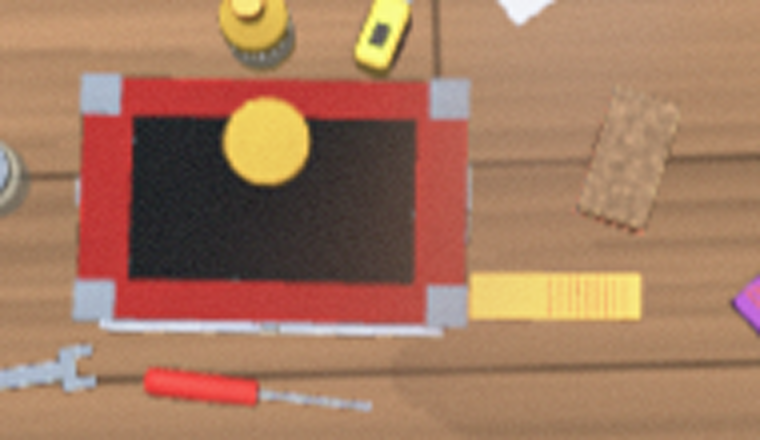

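View pics/wr0.png

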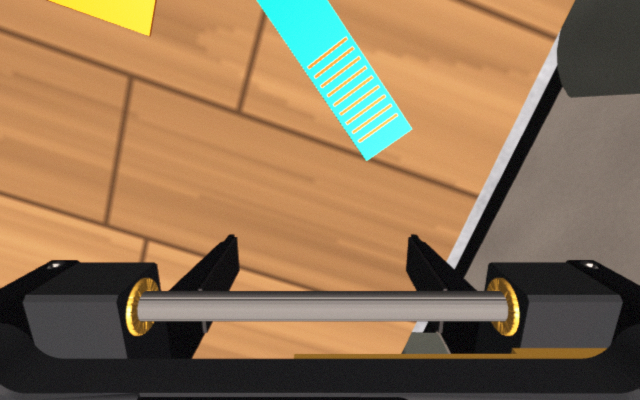

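The crop shows the chosen orange wedge emerging from under the chest's right end. Its butt edge is at about crop x=640, y 273–320. The lid's cap corners are at crop (83,76), (468,80), (466,326) and (75,319).

Run:
```python
from h import *
f=lambda x,y,z:onz('top',225+(x-1.5)/4,150+(y-1.5)/4,z)
P=np.array([f(*p,.114) for p in((83,76),(468,80),(466,326),(75,319))]);print(P.round(4))
c=P.mean(0);ex=(P[0]+P[1]-P[2]-P[3]);ey=(P[0]+P[3]-P[1]-P[2])
yaw=np.mean([np.arctan2(ex[1],ex[0]),np.arctan2(-ey[0],ey[1])]);print('chest',c.round(4),yaw,np.arctan2(ex[1],ex[0]),np.arctan2(-ey[0],ey[1]),np.linalg.norm(ex)/2,np.linalg.norm(ey)/2)
R=lambda a:np.array([[np.cos(a),-np.sin(a)],[np.sin(a),np.cos(a)]])
for n,q in(('short',(-.074,-.134)),('left',(-.074,.134))):print(n,c[:2]+R(yaw)@q)
B=np.array([f(640,273,.02),f(640,320,.02)]);print('butt',B.round(4)); 
print('nearchest',f(472,272,.012),f(472,320,.012))
print(camera_info('wrist')['T_tool_cam'],camera_info('wrist')['fx'])
```

```text
[[ 0.6885  0.1821  0.114 ]
 [ 0.6757 -0.144   0.114 ]
 [ 0.4679 -0.1361  0.114 ]
 [ 0.4826  0.1904  0.114 ]]
chest [0.5787 0.0231 0.114 ] -0.04069637039553166 -0.039298049602040835 -0.04209469118902249 0.20698343395416816 0.32653152436154154
short [ 0.49926047 -0.10777729]
left [0.51016409 0.16000082]
butt [[ 0.5157 -0.2926  0.02  ]
 [ 0.4743 -0.2909  0.02  ]]
nearchest [ 0.52129712 -0.14486256  0.012     ] [ 0.47877413 -0.14356923  0.012     ]
[[-0.00150622 -0.27496598  0.96145278 -0.20226885]
 [-0.00147308 -0.96145221 -0.27496813  0.07774166]
 [ 0.99999778 -0.00183046  0.00104311  0.0013896 ]
 [ 0.          0.          0.          1.        ]] 327.54715399191235
```

```bash
python3 -m crank '[[8.74,0,0,0,0,0]]' 96 ; python3 -m crank '[[0,8.74,-3.7,-13.8,0,0],[0,8.74,-3.7,-13.8,0,0],[0,8.74,-3.7,-13.8,0,0],[0,8.74,-3.7,-13.8,0,0],[0,8.74,-3.7,-13.8,0,0],[0,8.74,-3.7,-13.8,0,0],[0,8.74,-3.7,-13.8,0,0],[0,8.74,-3.7,-13.8,0,0],[0,8.74,-3.7,-13.8,0,0],[0,8.74,-3.7,-13.8,0,0]]' 12
python3 - <<'E'
from h import *
w,s=snap('wrist','wr1.png');print(s['ee_pos'],s['ft_force'],s['clock'],s['joint_positions'])
print(Ro.from_rotvec(s['orientation']).as_matrix().round(3))
E
```

```text
clock: 0.25
ee_pos: [0.2138, -0.62, 0.1413]
orientation: [0.95, 1.336, -0.967]
ft_force: [-0.2, -1.2, 0.8]
grip_width: 0.0954
clock: 1.25
ee_pos: [0.4943, -0.3598, 0.1326]
orientation: [0.027, 1.572, -0.027]
ft_force: [-0.2, -0.2, -0.1]
grip_width: 0.0207
[ 0.49432681 -0.3598448   0.13264993] [-0.24423268 -0.22585697 -0.0760181 ] 1.25 [-7.16702567e-01  7.67363061e-02  1.78737481e+00 -6.12929963e-04
  1.27823557e+00 -6.82745365e-01]
[[-0.001  0.034  0.999]
 [ 0.     0.999 -0.034]
 [-1.     0.    -0.001]]
```

View pics/wr1.png

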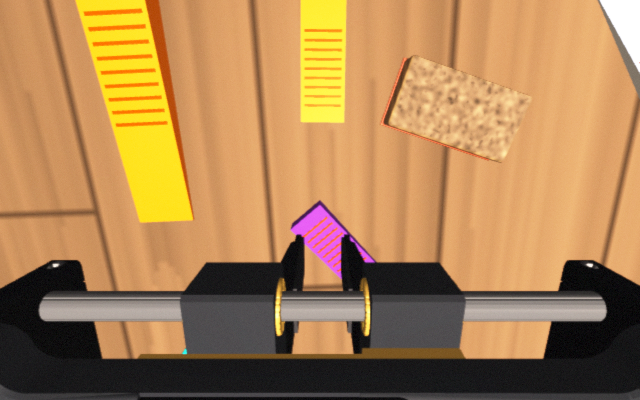

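Wrist view: the wedge's butt top edge is at (301–345, 123), pointing straight away from the gripper. The larger orange one is to the left at (165,220).

Run:
```python
from h import *
s=state()
L=onz('wrist',301,123,.02,s);R=onz('wrist',345,123,.02,s);print(L,R,'width',np.linalg.norm(L-R))
print(onz('wrist',302,5,.0,s),onz('wrist',346,5,.0,s))
# two-view height: wrist midpoint of butt edge vs top
a,da=ray('wrist',323,123,s);b,db=ray('top',225+638.5/4,150+295/4)
t=np.linalg.lstsq(np.c_[da,-db],b-a,rcond=None)[0];print('tri',a+t[0]*da,b+t[1]*db)
```

```text
[ 0.47697165 -0.29497448  0.02      ] [ 0.51803343 -0.29647899  0.02      ] width 0.041089334433824294
[ 0.48223406 -0.1920252   0.        ] [ 0.52205825 -0.19349542  0.        ]
tri [ 0.49750337 -0.29742693 -0.02716802] [ 0.49819893 -0.29675104 -0.02719239]
```

```bash
python3 -m crank '[[0,0.6,0.05,0,0,0],[1.2,0.6,0.05,0,0,0],[2.3,0.6,0.05,0,0,0],[2.8,0.6,0.05,0,0,0],[3.04,0.6,0.05,0,0,0],[3.04,0.6,0.05,0,0,0],[3.04,0.6,0.05,0,0,0]]'
python3 - <<'E'
from h import *
w,s=snap('wrist','wr2.png');print(s['ee_pos'],s['ft_force'],s['clock'])
E
```

```text
clock: 2.0
ee_pos: [0.4977, -0.3378, 0.013]
orientation: [0.027, 1.569, -0.029]
ft_force: [0.3, -0.3, 0.6]
grip_width: 0.0121
[ 0.49770266 -0.33776531  0.01298344] [ 0.25204162 -0.26609338  0.58191726] 2.0
```

View pics/wr2.png

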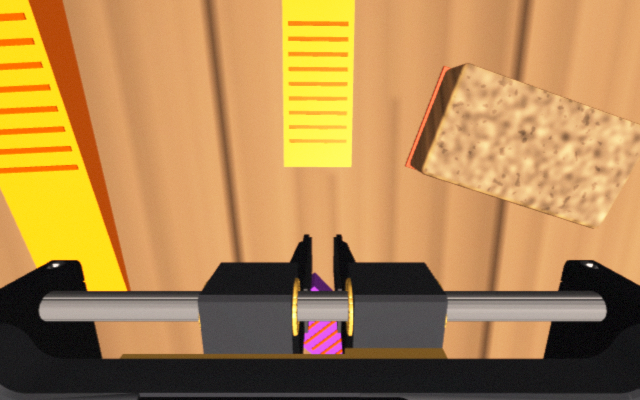

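The fingertips (323,237) sit behind the butt edge (284–352, 166), nearly centred. Pushing now.

```bash
python3 -m crank '[[0.03,0.3,-0.04,0,0,0],[0.05,0.6,-0.04,0,0,0],[0.05,0.8,-0.04,0,0,0],[0.05,0.95,-0.04,0,0,0],[0.05,1.1,-0.04,0,0,0],[0.05,1.25,-0.04,0,0,0],[0.05,1.4,-0.04,0,0,0],[0.05,1.55,-0.04,0,0,0],[0.05,1.6,-0.04,0,0,0],[0.05,1.6,-0.04,0,0,0]]'
python3 -m crank '[[0,0.1,0,0,0,0],[0,0.2,0,0,0,0],[0,0.25,0,0,0,0],[0,0.25,0,0,0,0]]'
python3 - <<'E'
from h import *
w,s=snap('wrist','wr3.png');t,s=snap('top','top3.png');print(s['ee_pos'],s['ft_force'],s['clock'])
E
```

```text
clock: 3.05
ee_pos: [0.4977, -0.272, 0.0094]
orientation: [0.026, 1.571, -0.026]
ft_force: [-1.3, 0.3, -0.2]
grip_width: 0.0119
clock: 3.45
ee_pos: [0.4981, -0.262, 0.0094]
orientation: [0.026, 1.571, -0.026]
ft_force: [0.5, 0.9, -0.4]
grip_width: 0.0123
[ 0.4980764  -0.26218348  0.00943851] [-0.38533835  0.50806832  0.53647906] 3.5
```

```bash
for i in 1 ; do python3 -m crank '[[0,0.05,0,0,0,0],[0,0.1,0,0,0,0],[0,0.15,0,0,0,0],[0,0.15,0,0,0,0]]'|grep -E 'ee_|force'; done
python3 -m crank '[[0,0.05,0,0,0,0],[0,0.1,0,0,0,0],[0,0.15,0,0,0,0],[0,0.15,0,0,0,0]]'|grep -E 'ee_|force'
python3 -m crank '[[0,0.05,0,0,0,0],[0,0.1,0,0,0,0],[0,0.1,0,0,0,0]]'|grep -E 'ee_|force'
```

```text
ee_pos: [0.4982, -0.256, 0.0094]
ft_force: [-0.2, -0.1, 1.0]
ee_pos: [0.4985, -0.25, 0.0094]
ft_force: [0.3, 0.2, 0.1]
ee_pos: [0.4986, -0.2461, 0.0094]
ft_force: [0.0, 0.0, 0.1]
```

```bash
python3 -m crank '[[0,0.05,0,0,0,0],[0,0.1,0,0,0,0],[0,0.1,0,0,0,0]]'|grep -E 'ee_|force'
```

```text
ee_pos: [0.4987, -0.2421, 0.0094]
ft_force: [0.0, 0.2, 1.0]
```

```bash
python3 - <<'E'
from h import *
w=cv2.imread('pics/wr3.png');cv2.imwrite('pics/wr3c.png',w[:300,150:500])
E
python3 -m crank '[[0,0.05,0,0,0,0],[0,0.1,0,0,0,0],[0,0.1,0,0,0,0]]'|grep -E 'ee_|force'
```

```text
ee_pos: [0.4989, -0.2381, 0.0094]
ft_force: [-0.9, 0.8, 1.0]
```

View pics/wr3c.png

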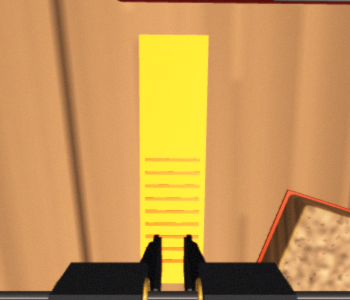

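The crop shows the wedge's tip end at row 36, with its body continuing below the fingertips (row 237). That doesn't look like it is being pushed, so I'm checking numerically whether it moved.

Run:
```python
from h import *
s=state();w,_=snap('wrist','wr4.png');t,_=snap('top','top4.png')
for f in('wr1','wr2','wr3','wr4','top0','top3','top4'):
    im=cv2.imread(f'pics/{f}.png');h=cv2.cvtColor(im,cv2.COLOR_BGR2HSV);m=cv2.inRange(h,(10,120,150),(32,255,255))
    if f[0]=='t': m[:215]=0;m[235:]=0
    for c in cv2.findContours(m,cv2.RETR_EXTERNAL,cv2.CHAIN_APPROX_NONE)[0]:
        if cv2.contourArea(c)>100: print(f,cv2.boundingRect(c),cv2.contourArea(c))
for y,f in((-.2622,'wr3'),(s['ee_pos'][1],'wr4')):
    s2=dict(s);s2['ee_pos']=np.array([.498,y,.0094])
    for v in (0,36,285): print(f,v,onz('wrist',324,v,.002 if v<100 else .02,s2).round(4))
im=cv2.imread('pics/top4.png')[180:260,290:450];w=cv2.imread('pics/wr4.png')
cv2.imwrite('pics/c4.png',np.vstack([cv2.resize(im,(360,180),interpolation=cv2.INTER_CUBIC),w[:340,140:500]]))
```

```text
wr1 (292, 322, 61, 32) 1680.5
wr1 (124, 322, 62, 37) 1736.0
wr1 (95, 322, 34, 37) 916.5
wr1 (459, 321, 92, 38) 3045.0
wr1 (364, 284, 6, 52) 160.0
wr1 (275, 279, 10, 57) 227.0
wr1 (304, 246, 38, 41) 801.0
wr1 (0, 214, 114, 77) 5885.5
wr1 (604, 106, 36, 179) 3101.5
wr1 (254, 0, 384, 291) 91525.0
wr1 (49, 0, 223, 291) 49517.5
wr1 (0, 0, 94, 214) 14716.0
wr2 (486, 322, 65, 37) 2110.0
wr2 (442, 317, 44, 42) 1364.0
wr2 (95, 316, 109, 43) 3256.5
wr2 (347, 284, 6, 52) 162.5
wr2 (292, 282, 8, 54) 178.5
wr2 (592, 164, 21, 12) 134.0
wr2 (211, 0, 429, 291) 105648.0
wr2 (0, 0, 237, 291) 61791.0
wr3 (488, 322, 63, 37) 1996.0
wr3 (304, 322, 38, 32) 1025.5
wr3 (442, 317, 45, 42) 1402.0
wr3 (94, 316, 110, 43) 3356.0
wr3 (347, 285, 6, 51) 166.0
wr3 (292, 283, 8, 53) 187.0
wr3 (428, 5, 212, 286) 37057.5
wr3 (210, 0, 316, 291) 68501.5
wr3 (0, 0, 234, 291) 61106.5
wr4 (304, 322, 38, 32) 1024.5
wr4 (442, 317, 109, 42) 3110.5
wr4 (94, 316, 110, 43) 3347.0
wr4 (347, 285, 6, 51) 165.5
wr4 (292, 283, 8, 53) 212.0
wr4 (436, 244, 125, 47) 3360.5
wr4 (501, 58, 139, 227) 25343.0
wr4 (212, 32, 306, 259) 55422.5
wr4 (0, 0, 233, 291) 60630.5
top0 (341, 218, 45, 13) 482.0
top3 (341, 218, 20, 12) 172.0
wr3 0 [ 0.5044 -0.1262  0.002 ]
wr3 36 [ 0.5038 -0.1446  0.002 ]
wr3 285 [ 0.4987 -0.296   0.02  ]
wr4 0 [ 0.5044 -0.1021  0.002 ]
wr4 36 [ 0.5038 -0.1205  0.002 ]
wr4 285 [ 0.4987 -0.2718  0.02  ]
```

View pics/c4.png

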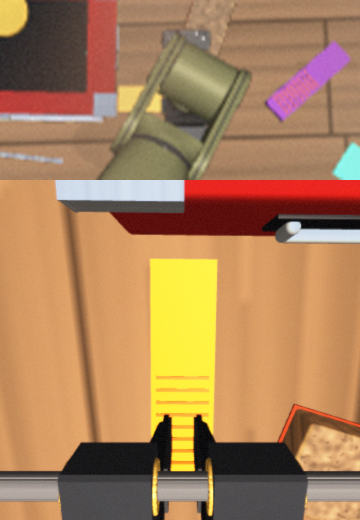

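Run:
```python
from h import *
s=state();print(s['ee_pos'],s['ft_force'],s['joint_positions'],s['grip_width'],camera_info('wrist'))
mk=lambda p,o:dict(ee_pos=np.array(p),orientation=np.array(o))
def tri(*obs):
    A=np.zeros((3,3));b=np.zeros(3)
    for n,u,v,st in obs:
        o,d=ray(n,u,v,st);d/=np.linalg.norm(d);P=np.eye(3)-np.outer(d,d);A+=P;b+=P@o
    x=np.linalg.solve(A,b);return x.round(4),[round(float(np.linalg.norm((np.eye(3)-np.outer(d/np.linalg.norm(d),d/np.linalg.norm(d)))@(x-o))),4) for o,d in [ray(n,u,v,st) for n,u,v,st in obs]]
a=mk([.49433,-.35984,.13265],[.027,1.572,-.027]);b=mk([.49770,-.33777,.01298],[.027,1.569,-.029])
print('buttL',tri(('wrist',301,123,a),('wrist',284,166,b)),'R',tri(('wrist',345,123,a),('wrist',352,166,b)))
c=mk([.498,-.2622,.0094],[.026,1.571,-.026]);d=mk([.4989,-.2381,.0094],[.026,1.571,-.026])
print('tip',tri(('wrist',324,36,c),('wrist',323.5,79,d)))
# sanding block near corner for reference wr1/wr2
print('cork corner',tri(('wrist',412,56,a),('wrist',467,65,b)))
```

```text
[ 0.49889369 -0.23827657  0.00945793] [-0.0130022  -0.67355404 -0.45798763] [-5.42647616e-01  8.58569901e-02  2.00352498e+00 -5.54155721e-05
  1.05220003e+00 -5.09038740e-01] 0.011774665556819074 {'fx': 327.54715399191235, 'fy': 327.54715399191235, 'cx': 322.25533234936097, 'cy': 204.38664508491914, 'T_tool_cam': array([[ 9.16761736e-05, -2.75903212e-01,  9.61185419e-01,
        -2.02266617e-01],
       [-1.47274660e-03, -9.61184418e-01, -2.75902784e-01,
         7.62123591e-02],
       [ 9.99998911e-01, -1.39028885e-03, -4.94453227e-04,
         8.34126916e-04],
       [ 0.00000000e+00,  0.00000000e+00,  0.00000000e+00,
         1.00000000e+00]])}
buttL (array([ 0.4764, -0.2945,  0.0109]), [0.0004, 0.0004]) R (array([ 0.519 , -0.2963,  0.0086]), [0.0002, 0.0002])
tip (array([ 0.5037, -0.1433, -0.0045]), [0.0001, 0.0001])
cork corner (array([ 0.5733, -0.243 ,  0.0408]), [0.0002, 0.0002])
```

```bash
python3 -m crank '[[-0.5,0,0,0,0,0],[-1.5,0,0,0,0,0],[-2,0,-1,0,0,0],[-2,-0.5,-2,0,0,0],[-2,-1,-2,0,0,0],[-2,-1,-2,0,0,0],[-2,-1,-2,0,0,0]]'
python3 - <<'E'
from h import *
w,s=snap('wrist','wr5.png');print(s['ee_pos'],s['ft_force'])
t,_=snap('side','side5.png');a=cv2.imread('pics/side0.png')[170:240,300:420];b=cv2.imread('pics/side5.png')[170:240,300:420]
r=lambda x:cv2.resize(x,(320,187),interpolation=cv2.INTER_CUBIC)
cv2.imwrite('pics/c5.png',np.vstack([np.hstack([r(a),r(b)]),w[:,:,::-1]]))
E
```

```text
clock: 6.05
ee_pos: [0.4177, -0.2757, 0.0896]
orientation: [0.027, 1.57, -0.027]
ft_force: [0.3, -0.7, 0.3]
grip_width: 0.0119
[ 0.41767815 -0.27570211  0.08961148] [ 0.33256256 -0.74721157  0.34264315]
```

View pics/c5.png

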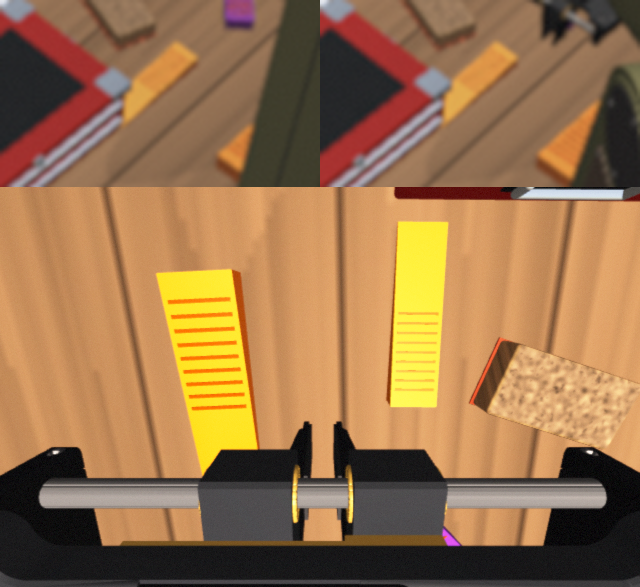

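Run:
```python
from h import *
s=state()
for n,u,v,z in(('buttL',391,219,.02),('buttR',437,219,.02),('tipL',398,35,.002),('tipR',448,35,.002),('bottomL',388,215,0)):print(n,onz('wrist',u,v,z,s).round(4))
im=cv2.imread('pics/wr5.png')
for v in (40,120,160,200,215,218,221): print(v,im[v,380:398].tolist()[::2])
```

```text
buttL [ 0.4781 -0.2922  0.02  ]
buttR [ 0.5183 -0.2936  0.02  ]
tipL [ 0.4839 -0.143   0.002 ]
tipR [ 0.5239 -0.1444  0.002 ]
bottomL [ 0.4794 -0.295   0.    ]
40 [[104, 158, 219], [105, 161, 220], [105, 164, 225], [104, 162, 222], [109, 166, 227], [106, 166, 226], [106, 163, 223], [100, 155, 217], [87, 145, 207]]
120 [[106, 163, 226], [108, 168, 228], [108, 169, 229], [109, 169, 229], [110, 169, 228], [101, 159, 220], [39, 86, 161], [46, 179, 239], [67, 244, 255]]
160 [[112, 171, 229], [110, 168, 229], [112, 172, 230], [112, 169, 229], [97, 157, 222], [22, 65, 141], [33, 139, 207], [76, 246, 255], [81, 247, 255]]
200 [[109, 170, 230], [113, 169, 230], [113, 170, 229], [93, 148, 214], [14, 57, 137], [30, 115, 184], [86, 247, 255], [87, 248, 255], [80, 245, 254]]
215 [[111, 168, 230], [110, 169, 229], [107, 167, 229], [101, 163, 226], [38, 79, 151], [46, 177, 230], [91, 249, 255], [89, 249, 255], [89, 249, 255]]
218 [[113, 171, 231], [109, 169, 229], [111, 170, 229], [109, 167, 228], [102, 158, 221], [62, 195, 240], [89, 249, 255], [89, 249, 255], [87, 248, 255]]
221 [[112, 169, 230], [110, 169, 229], [110, 172, 230], [109, 168, 228], [103, 160, 223], [103, 157, 216], [97, 149, 208], [97, 150, 211], [98, 153, 214]]
```

The wedge is unmoved (butt y −0.293, tip −0.144), though the commanded TCP went past it at z = 0.009 with no force. So either the fingertips sit higher than the stated TCP, or something else is off. I'll probe the bench gently beside the wedge.

```bash
python3 -m crank '[[1,0,0,0,0,0],[1.8,0,0,0,0,0],[2.1,0,0,0,0,0],[2.1,0,0,0,0,0],[2.1,0,0,0,0,0]]' | grep -E 'ee_|force'
python3 -m crank '[[0.05,0,0,0,0,0],[0.1,0,0,0,0,0],[0.1,0,0,0,0,0],[0.1,0,0,0,0,0]]' | grep -E 'ee_|force'
python3 -m crank '[[0.03,0,0,0,0,0],[0.06,0,0,0,0,0],[0.06,0,0,0,0,0],[0.06,0,0,0,0,0]]' | grep -E 'ee_|force'
```

```text
ee_pos: [0.4185, -0.2759, 0.0065]
ft_force: [-0.0, 0.2, 0.7]
ee_pos: [0.4178, -0.2759, 0.0019]
ft_force: [-0.1, 0.4, -0.3]
ee_pos: [0.4175, -0.2755, -0.0011]
ft_force: [-0.1, -0.2, 0.3]
```

```bash
python3 -m crank '[[0.05,0,0,0,0,0],[0.1,0,0,0,0,0],[0.1,0,0,0,0,0]]' | grep -E 'ee_|force'
python3 - <<'E'
from h import *
w,s=snap('wrist','wr6.png');sd,_=snap('side','side6.png')
R=camera_info('side');p=np.array(R['R'])@s['ee_pos']+R['t'];u=R['fx']*p[0]/p[2]+R['cx'];v=R['fy']*p[1]/p[2]+R['cy'];print('tcp in side',u,v)
a=sd[140:260,320:480,::-1];cv2.imwrite('pics/c6.png',np.vstack([cv2.resize(a,(400,300),interpolation=cv2.INTER_CUBIC),cv2.resize(w[150:300,220:420,::-1],(400,300))]))
E
```

```text
ee_pos: [0.4173, -0.2754, -0.0054]
ft_force: [-0.4, -0.1, 0.4]
tcp in side 382.50664020757677 207.16461320742323
```

View pics/c6.png

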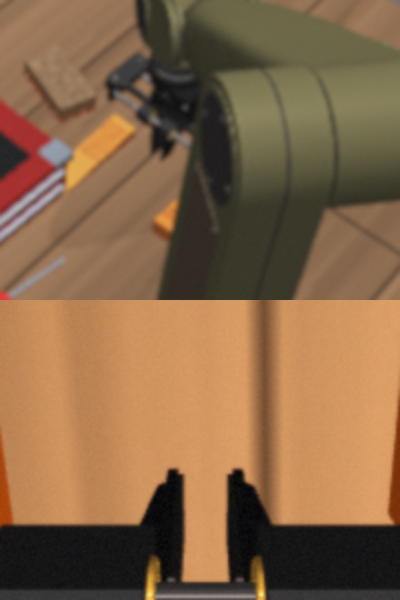

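In the side view the fingertips are at about (384,202), roughly 5 px above the projected TCP (382,207). The tips really do stand more than 10 mm higher than reported, so I'll keep lowering gently until they touch.

```bash
python3 -m crank '[[0.05,0,0,0,0,0],[0.1,0,0,0,0,0],[0.1,0,0,0,0,0]]' | grep -E 'ee_|force'
python3 -m crank '[[0.05,0,0,0,0,0],[0.1,0,0,0,0,0],[0.1,0,0,0,0,0]]' | grep -E 'ee_|force'
```

```text
ee_pos: [0.4173, -0.2754, -0.0094]
ft_force: [0.2, 0.3, 0.7]
ee_pos: [0.4173, -0.2754, -0.0134]
ft_force: [-0.7, -0.0, -0.9]
```

```bash
python3 -m crank '[[0.05,0,0,0,0,0],[0.07,0,0,0,0,0],[0.07,0,0,0,0,0]]' | grep -E 'ee_|force'
```

```text
ee_pos: [0.4175, -0.2755, -0.0159]
ft_force: [2.3, 0.6, 0.4]
```

```bash
python3 -m crank '[[0.05,0,0,0,0,0],[0.07,0,0,0,0,0],[0.07,0,0,0,0,0]]' | grep -E 'ee_|force'
```

```text
ee_pos: [0.4175, -0.2755, -0.0187]
ft_force: [0.6, 0.1, -0.0]
```

```bash
python3 -m crank '[[0.05,0,0,0,0,0],[0.07,0,0,0,0,0],[0.07,0,0,0,0,0]]' | grep -E 'ee_|force'; python3 -c "
from h import *
w,s=snap('wrist','wr7.png');print(s['tau'],s['clock'])
cv2.imwrite('pics/c7.png',np.hstack([w[150:300,220:420,::-1],snap('side','side7.png')[0][150:300,330:530,::-1]]))"
```

```text
ee_pos: [0.4175, -0.2755, -0.0215]
ft_force: [0.4, 0.4, 0.2]
[-5.89020870e-03 -3.06130171e+01 -2.97033548e+01  3.60576063e-02
  6.73715794e-02  9.43821055e-05] 9.35
```

```bash
python3 -m crank '[[0.05,0,0,0,0,0],[0.07,0,0,0,0,0],[0.07,0,0,0,0,0]]' | grep -E 'ee_|force'
```

```text
ee_pos: [0.4175, -0.2755, -0.0244]
ft_force: [0.4, -0.1, 0.6]
```

Run:
```python
from h import *
s=state();print(s['ee_pos']);sd,_=snap('side','side8.png')
for f in('side6','side7','side8'):
    g=cv2.cvtColor(cv2.imread(f'pics/{f}.png'),cv2.COLOR_BGR2HSV)[:,:,2];m=g<60;m[:,398:]=0;m[:,:376]=0;m[:180]=0;m[225:]=0
    vv,uu=np.nonzero(m);i=np.argsort(-vv)[:5];print(f,list(zip(uu[i],vv[i])))
    for k in i[:1]:
        o,d=ray('side',uu[k],vv[k]); # closest point on vertical line through TCP xy
        q=np.array([.4175,-.2755]);t=np.dot(q-o[:2],d[:2])/np.dot(d[:2],d[:2]);print('  z',(o+t*d).round(4))
a=np.hstack([cv2.imread(f'pics/side{i}.png')[150:250,340:440] for i in(6,8)])
cv2.imwrite('pics/c8.png',np.vstack([cv2.resize(a,(800,400),interpolation=cv2.INTER_CUBIC)]))
```

```text
[ 0.41746004 -0.27547408 -0.02435054]
side6 [(np.int64(397), np.int64(224)), (np.int64(396), np.int64(224)), (np.int64(395), np.int64(224)), (np.int64(394), np.int64(224)), (np.int64(393), np.int64(224))]
  z [ 0.3608 -0.3046 -0.0859]
side7 [(np.int64(397), np.int64(224)), (np.int64(396), np.int64(224)), (np.int64(395), np.int64(224)), (np.int64(394), np.int64(224)), (np.int64(392), np.int64(224))]
  z [ 0.3608 -0.3046 -0.0859]
side8 [(np.int64(397), np.int64(224)), (np.int64(396), np.int64(224)), (np.int64(395), np.int64(224)), (np.int64(394), np.int64(224)), (np.int64(393), np.int64(224))]
  z [ 0.3608 -0.3046 -0.0859]
```

View pics/c8.png

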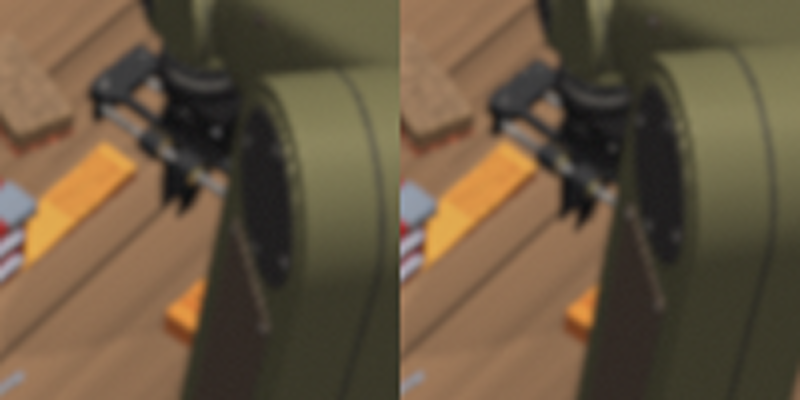

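Tip at about (386,203) on the left and (385.5,207) on the right. That puts the real tips about 20 mm above the reported TCP, so bench contact should be close. I'll continue the probe; I have viewed 11 pictures.

```bash
python3 -m crank '[[0.03,0,0,0,0,0],[0.05,0,0,0,0,0],[0.05,0,0,0,0,0]]' | grep -E 'ee_|force'
```

```text
ee_pos: [0.4175, -0.2755, -0.0263]
ft_force: [-0.3, -0.5, 0.9]
```

```bash
python3 -m crank '[[0.03,0,0,0,0,0],[0.05,0,0,0,0,0],[0.05,0,0,0,0,0]]' | grep -E 'ee_|force'
```

```text
ee_pos: [0.4175, -0.2755, -0.0283]
ft_force: [0.0, 0.1, -0.1]
```

```bash
python3 -m crank '[[0.03,0,0,0,0,0],[0.06,0,0,0,0,0],[0.06,0,0,0,0,0]]' | grep -E 'ee_|force'
```

```text
ee_pos: [0.4174, -0.2755, -0.0308]
ft_force: [-0.5, 0.6, -0.3]
```

```bash
python3 -m crank '[[0.03,0,0,0,0,0],[0.06,0,0,0,0,0],[0.06,0,0,0,0,0]]' | grep -E 'ee_|force'
```

```text
ee_pos: [0.4177, -0.2757, -0.0314]
ft_force: [-5.1, 3.9, 12.0]
```

Contact at ee z ≈ −0.031, so the tips stand 31 mm short of the reported TCP. Moving back behind the butt to push with tips at about z = 10 mm (ee z ≈ −0.021).

```bash
python3 -m crank '[[-0.5,0,0,0,0,0],[-1.2,0,0,0,0,0],[-1.2,-1,0.6,0,0,0],[-1.2,-1.42,1.6,0,0,0],[-1.2,-1.42,2,0,0,0],[-1.2,-1.42,2,0,0,0],[-0.6,-1.42,2,0,0,0],[-0.28,-1.42,2,0,0,0],[-0.28,-1.42,2,0,0,0],[-0.28,-1.42,2,0,0,0]]' | grep -E 'clock|ee_|force'
python3 -m crank '[[0,0.2,0,0,0,0],[0,0.4,0,0,0,0],[0,0.6,0,0,0,0],[0,0.8,0,0,0,0],[0,0.95,0,0,0,0],[0,1.1,0,0,0,0],[0,1.2,0,0,0,0],[0,1.3,0,0,0,0],[0,1.3,0,0,0,0]]' | grep -E 'clock|ee_|force'
python3 - <<'E'
from h import *
w,s=snap('wrist','wr9.png');h=cv2.cvtColor(w,cv2.COLOR_RGB2HSV)
m=cv2.inRange(h,(20,180,220),(32,255,255));m[:,:250]=0;m[:,400:]=0
c=max(cv2.findContours(m,cv2.RETR_EXTERNAL,cv2.CHAIN_APPROX_NONE)[0],key=cv2.contourArea);r=cv2.boundingRect(c);print(r,cv2.minAreaRect(c)[2])
print('tip',onz('wrist',r[0]+r[2]/2,r[1],.002,s).round(4),s['ee_pos'],s['ft_force'])
E
```

```text
clock: 12.0
ee_pos: [0.4948, -0.3346, -0.0222]
ft_force: [-0.7, 0.1, 0.8]
clock: 12.9
ee_pos: [0.4973, -0.2825, -0.0219]
ft_force: [0.1, -0.2, 0.4]
(278, 0, 86, 242) 90.0
tip [ 0.5018 -0.1554  0.002 ] [ 0.49729603 -0.28251838 -0.02188657] [ 0.08424497 -0.22614403  0.44169718]
```

```bash
cat > w.py <<'E'
from h import *
w,s=snap('wrist','wrx.png');h=cv2.cvtColor(w,cv2.COLOR_RGB2HSV)
m=cv2.inRange(h,(20,180,220),(32,255,255));m[:,:230]=0;m[:,410:]=0
e=[np.nonzero(m[:,u])[0] for u in(285,322,357)];print([(x.min(),x.max()) for x in e if len(x)])
for u,x in zip((285,322,357),e):
    if len(x):print('butt y',onz('wrist',u,x.max(),.02,s).round(4)[:2])
print(s['ee_pos'].round(4),s['ft_force'].round(2),s['clock'])
E
python3 w.py; python3 -m crank '[[0,0.1,0,0,0,0],[0,0.2,0,0,0,0],[0,0.3,0,0,0,0],[0,0.4,0,0,0,0],[0,0.5,0,0,0,0],[0,0.5,0,0,0,0]]' | grep -E 'ee_|force';python3 w.py
```

```text
[(np.int64(0), np.int64(239)), (np.int64(0), np.int64(238)), (np.int64(0), np.int64(202))]
butt y [ 0.4788 -0.2708]
butt y [ 0.4982 -0.2709]
butt y [ 0.5167 -0.2519]
[ 0.4972 -0.2827 -0.0219] [ 0.58 -1.24 -0.07] 12.95
ee_pos: [0.498, -0.2625, -0.0218]
ft_force: [0.3, 0.1, -0.3]
[(np.int64(0), np.int64(239)), (np.int64(0), np.int64(238)), (np.int64(0), np.int64(203))]
butt y [ 0.4795 -0.2506]
butt y [ 0.499  -0.2507]
butt y [ 0.5175 -0.2322]
[ 0.498  -0.2625 -0.0218] [ 0.34  0.12 -0.35] 13.6
```

The wedge now moves with the fingers: the butt has advanced 42 mm and stayed square. Small steps from here.

```bash
python3 -m crank '[[0,0.05,0,0,0,0],[0,0.1,0,0,0,0],[0,0.15,0,0,0,0],[0,0.15,0,0,0,0]]' | grep -E 'ee_|force'
```

```text
ee_pos: [0.4983, -0.2569, -0.0217]
ft_force: [0.5, -0.5, 0.6]
```

```bash
python3 -m crank '[[0,0.05,0,0,0,0],[0,0.1,0,0,0,0],[0,0.1,0,0,0,0]]' | grep -E 'ee_|force'
```

```text
ee_pos: [0.4984, -0.2528, -0.0218]
ft_force: [0.2, -0.1, -0.4]
```

```bash
python3 -m crank '[[0,0.05,0,0,0,0],[0,0.1,0,0,0,0],[0,0.1,0,0,0,0]]' | grep -E 'ee_|force'
```

```text
ee_pos: [0.4985, -0.2488, -0.0218]
ft_force: [-0.7, -0.4, -0.8]
```

```bash
python3 -m crank '[[0,0.03,0,0,0,0],[0,0.06,0,0,0,0],[0,0.06,0,0,0,0]]' | grep -E 'ee_|force'
```

```text
ee_pos: [0.4986, -0.2467, -0.0218]
ft_force: [0.4, -1.4, -1.4]
```

```bash
python3 -m crank '[[0,0.03,0,0,0,0],[0,0.06,0,0,0,0],[0,0.06,0,0,0,0]]' | grep -E 'ee_|force'
```

```text
ee_pos: [0.4988, -0.2448, -0.0216]
ft_force: [0.3, -4.1, -0.2]
```

The push has risen to 4 N, so the wedge has met the foot. A little more, to about 8 N.

```bash
python3 -m crank '[[0,0.02,0,0,0,0],[0,0.03,0,0,0,0],[0,0.03,0,0,0,0]]' | grep -E 'ee_|force'
```

```text
ee_pos: [0.499, -0.2439, -0.0214]
ft_force: [-0.8, -5.4, 0.4]
```

```bash
python3 -m crank '[[0,0.02,0,0,0,0],[0,0.04,0,0,0,0],[0,0.04,0,0,0,0],[0,0.04,0,0,0,0]]' | grep -E 'ee_|force'
```

```text
ee_pos: [0.4993, -0.2429, -0.0212]
ft_force: [-0.1, -6.2, -1.2]
```

```bash
python3 -m crank '[[0,0.02,0,0,0,0],[0,0.04,0,0,0,0],[0,0.04,0,0,0,0],[0,0.04,0,0,0,0]]' | grep -E 'ee_|force'
```

```text
ee_pos: [0.4995, -0.2421, -0.021]
ft_force: [-0.2, -8.7, -1.8]
```

```bash
python3 -m crank '[[0,-0.3,0,0,0,0],[0,-0.8,0,0,0,0],[0,-1.3,0,0,0,0],[-0.8,-1.5,0,0,0,0],[-2,-1.5,0,0,0,0],[-3,-1.5,0,0,0,0],[-4,-1.5,0,0,0,0],[-5,-1.5,0,0,0,0],[-5,-1.5,0,0,0,0],[-5,-1.5,0,0,0,0]]' 0| grep -E 'clock|ee_|force|grip'
python3 - <<'E'
from h import *
s=state();w,_=snap('wrist','wr10.png');t,_=snap('top','top10.png');sd,_=snap('side','side10.png')
h=cv2.cvtColor(w,cv2.COLOR_RGB2HSV);m=cv2.inRange(h,(22,180,220),(32,255,255));m[:,:280]=0;m[:,380:]=0;m[180:]=0
c=max(cv2.findContours(m,cv2.RETR_EXTERNAL,cv2.CHAIN_APPROX_NONE)[0],key=cv2.contourArea);r=cv2.boundingRect(c);print(r)
L=onz('wrist',r[0],r[1]+r[3],.02,s);R=onz('wrist',r[0]+r[2],r[1]+r[3],.02,s);print('butt',L.round(4),R.round(4))
# chest shift: red mask bbox & phase vs top0
a=cv2.imread('pics/top0.png');b=cv2.imread('pics/top10.png')
for im in(a,b):
    g=cv2.cvtColor(im,cv2.COLOR_BGR2HSV);mm=cv2.inRange(g,(0,150,80),(6,255,255));mm[:,345:]=0;mm[235:]=0;mm[:165]=0;M=cv2.moments(mm,True);print('red',M['m00'],M['m10']/M['m00'],M['m01']/M['m00'])
cv2.imwrite('pics/c10.png',np.vstack([cv2.resize(t[150:260,225:415,::-1],(640,370)),cv2.resize(w[:220,:,::-1],(640,220))]))
E
```

```text
clock: 17.35
ee_pos: [0.4974, -0.3006, 0.1796]
ft_force: [-0.7, -1.1, 0.2]
grip_width: 0.0005
(302, 13, 39, 100)
butt [ 0.4795 -0.2265  0.02  ] [ 0.5209 -0.228   0.02  ]
red 2250.0 291.436 200.236
red 2240.0 291.1799107142857 200.27410714285713
```

View pics/c10.png

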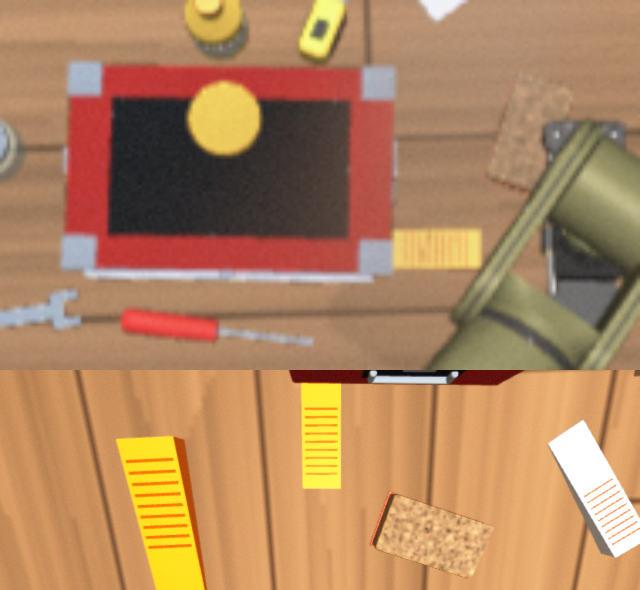

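The last view shows the wedge under the chest's right front corner, with its butt now at about crop x=480 on top. The chest moved under 1 mm and is level, and everything else is in place. Next is the right corner press.

```bash
python3 -m crank '[[0,1.2,-0.1,0,0,0],[0,2.4,-0.1,0,0,0],[0,3.6,-0.1,0,0,0],[0,4.8,-0.1,0,0,0],[0,4.8,-0.1,0,0,0],[1,4.8,-0.1,0,0,0],[1.8,4.8,-0.1,0,0,0],[2.2,4.8,-0.1,0,0,0],[2.2,4.8,-0.1,0,0,0],[2.2,4.8,-0.1,0,0,0]]'| grep -E 'clock|ee_|force|grip'
python3 -m crank '[[0.05,0,0,0,0,0],[0.1,0,0,0,0,0],[0.15,0,0,0,0,0],[0.15,0,0,0,0,0]]'| grep -E 'ee_|force'
```

```text
clock: 18.5
ee_pos: [0.4988, -0.1083, 0.0895]
ft_force: [0.5, 0.4, -0.1]
grip_width: 0.0008
ee_pos: [0.4994, -0.1079, 0.0845]
ft_force: [0.1, -0.6, 0.3]
```

```bash
python3 -m crank '[[0.03,0,0,0,0,0],[0.06,0,0,0,0,0],[0.06,0,0,0,0,0]]'| grep -E 'ee_|force'
```

```text
ee_pos: [0.4993, -0.1079, 0.0819]
ft_force: [-0.7, -0.6, 0.4]
```

```bash
python3 -m crank '[[0.03,0,0,0,0,0],[0.05,0,0,0,0,0],[0.05,0,0,0,0,0]]'| grep -E 'ee_|force'
```

```text
ee_pos: [0.4994, -0.1079, 0.0817]
ft_force: [-5.2, 1.1, 9.0]
```

```bash
python3 -m crank '[[0.01,0,0,0,0,0],[0.01,0,0,0,0,0],[0.01,0,0,0,0,0],[0.01,0,0,0,0,0]]'| grep -E 'ee_|force'
python3 -m crank '[[-0.2,0,0,0,0,0],[-1,0,0,0,0,0],[-1.5,0,0,0,0,0],[-1.5,0,0,0,0,0]]'| grep -E 'clock|ee_|force'
```

```text
ee_pos: [0.4994, -0.1079, 0.0817]
ft_force: [-4.7, 1.2, 10.6]
clock: 20.3
ee_pos: [0.5017, -0.1086, 0.1432]
ft_force: [-0.2, -0.1, 0.9]
```

```bash
python3 -m crank '[[0,1.2,0,0,0,0],[0,2.4,0,0,0,0],[0,3.6,0,0,0,0],[0,4.8,0,0,0,0],[0,6,0,0,0,0],[0,6.7,0,0,0,0],[0,6.7,0,0,0,0],[0.8,6.7,0,0,0,0],[1.3,6.7,0,0,0,0],[1.3,6.7,0,0,0,0]]'| grep -E 'clock|ee_|force|grip'
python3 -m crank '[[0.05,0,0,0,0,0],[0.1,0,0,0,0,0],[0.1,0,0,0,0,0]]'| grep -E 'ee_|force'
```

```text
clock: 21.3
ee_pos: [0.506, 0.1587, 0.0838]
ft_force: [-0.2, -0.6, -0.6]
grip_width: 0.0007
ee_pos: [0.5087, 0.1597, 0.084]
ft_force: [1.0, -0.4, 0.4]
```

```bash
python3 -m crank '[[0.02,0,0,0,0,0],[0.05,0,0,0,0,0],[0.05,0,0,0,0,0],[0.05,0,0,0,0,0]]'| grep -E 'ee_|force'
```

```text
ee_pos: [0.5087, 0.16, 0.082]
ft_force: [0.1, -0.1, 2.4]
```

```bash
python3 -m crank '[[0.02,0,0,0,0,0],[0.04,0,0,0,0,0],[0.04,0,0,0,0,0],[0.04,0,0,0,0,0]]'| grep -E 'ee_|force'
```

```text
ee_pos: [0.5088, 0.1601, 0.0819]
ft_force: [-4.9, -0.8, 10.5]
```

Held at 10.5 N with no give. Coming away, then checking the wedge and chest.

```bash
python3 -m crank '[[0,0,0,0,0,0],[0,0,0,0,0,0],[-0.2,0,0,0,0,0],[-1,0,0,0,0,0],[-2,0,0,0,0,0],[-3,0,0,0,0,0],[-3,-1,-1,0,0,0],[-3,-1,-2,0,0,0],[-3,-1,-2,0,0,0],[-3,-1,-2,0,0,0]]'| grep -E 'clock|ee_|force'
python3 - <<'E'
from h import *
s=state();t,_=snap('top','top12.png');sd,_=snap('side','side12.png')
for f,M0 in(('top10',None),('top12',None)):
    g=cv2.cvtColor(cv2.imread(f'pics/{f}.png'),cv2.COLOR_BGR2HSV);m=cv2.inRange(g,(15,120,150),(32,255,255));m[:,:343]=0;m[:,380:]=0;m[:215]=0;m[235:]=0;print(f,'wedge',cv2.boundingRect(m))
    g2=cv2.cvtColor(cv2.imread(f'pics/{f}.png'),cv2.COLOR_BGR2GRAY)[165:235,300:400].astype(np.float32)
    if f=='top10':p=g2
print('shift',cv2.phaseCorrelate(p[:,:45].copy(),g2[:,:45].copy()),s['ft_force'].round(2))
a=cv2.imread('pics/side0.png',0)[170:290,230:350].astype(np.float32);b=cv2.imread('pics/side12.png',0)[170:290,230:350].astype(np.float32);print('side shift',cv2.phaseCorrelate(a,b))
E
```

```text
clock: 23.4
ee_pos: [0.4266, 0.1227, 0.1999]
ft_force: [-0.4, -0.4, 0.7]
top10 wedge (343, 218, 25, 13)
top12 wedge (343, 218, 25, 13)
shift ((0.507329050109071, -0.0067200118331243175), 0.9552155309253269) [-0.42 -0.35  0.74]
side shift ((-0.2088564493078522, -0.06560077259202757), 0.5205909379985597)
```

```bash
python3 -c "
from workcell import finish_job;print(finish_job())"
```

```text
the job is handed in; nothing more can be done
None
```

I pushed the small orange wedge under the short front right foot, pressed both front corners, moved away and handed the job in. No verdict came back.

- **Wedge:** the push rose from about zero to 8.7 N as it met the foot, and I stopped there. The butt ended about 90 mm outside the chest's right end. By my estimate the foot sits about 28 mm past the tip and within 2–3 mm of the wedge's centre line.
- **Presses:** I pressed about 10.6 N on the front right corner and 10.5 N on the front left. The lid gave no measurable amount at either.
- **Last checks:** at about 23.4 s, well inside the 51 s limit, the wedge was in the same place before and after the presses. The chest had shifted less than 2 mm in the pictures. The wrist force was back to noise with the arm clear of everything. I had no direct reading of the chest's tilt or of the load on the wedge.

**What disagreed or went wrong:**
- **Fingertip height:** the fingertips stand about 31 mm short of the reported TCP. My first push therefore passed over the wedge without touching it. I found the offset by touching the bench (12 N) and corrected for it.
- **Wedge height:** the two-view measurement was poor. It gave about −27 mm from the top and wrist cameras and about 10 mm from two wrist positions, against 20 mm in the text.
- **Stray command:** my first move command was a mistaken one-row dip of about 40 mm in free space. I expected its gripper value to be refused; it touched nothing.

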